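# Free the incense holder from under the bangles and load it

## Robot

A 6-joint arm with a two-finger parallel gripper is mounted at the origin on the work surface. World frame = base frame: x ahead of the robot, y to its left, z up, the work surface at z = 0. Lengths are in m, angles in rad, forces in N, time in s.
With the tool pointing down it reaches from about 0.3 to 0.775 m from the base axis. Payload 14.6 kg.
Tool frame: the origin (TCP) lies midway between the tips of the shut fingers; the grasp point (between the pads) lies 19 mm behind it; z points along the fingers, y is the line along which they close (so a half turn about z gives the same grasp; the last joint's range is limited). The gripper opens to 85 mm and grips with 20 to 120 N. Pads are 22 mm wide; open, the fingers measure 114 mm over their backs; the gripper's body (76 mm by 85 mm) begins 54 mm behind the grasp point. The pads swing forward as they close: fully open they stand 13 mm farther back than shut.
Start: joints at [1.208, 0.3, 1.521, -0, 1.321, -0.067], TCP at [0.16, 0.526, 0.231] pointing down, gripper open.
Joint ranges: [-3.03, 3.03], [-0.79, 2.21], [0.23, 2.52], [-1.04, 4.18], [0, 3.07], [-2.55, 2.55]. Speed limits (rad/s): [2.22, 2.22, 2.57, 3.14, 3.14, 3.14].

## Interface

Orientations are given as a 3x3 rotation matrix whose columns are the frame's x, y, z axes.
In Python, from bench import arm gives the robot as it stands.
- The arm moves only by the tool play_rows, never from a script. Its argument "series" is a list that holds one entry, the list of rows, each a list of 5 numbers: the shift along the tool's x, y, z in m, then the turn about the tool's z in rad, then the finger opening in m, from 0 to 0.0854. In form: [[[dx, dy, dz, spin, jaw], ...]]. A call has 1 to 20 rows; each row shifts and turns the commanded pose from where the row before left it, along the tool's axes as they then stand; what a row does not reach is not made up. A row lasts 1/12 s, in which the tool goes at most 41.7 mm and 7.16 degrees, less where a joint would pass 70% of its speed; a pose out of reach is approached as far as the arm can. A call is refused whole if a number of a shift passes 0.0417 or a number of a turn 0.125, either way. A call with a gripper value outside its range is refused whole. The fingers move at their own pace and stop on an object; "squeeze" is the grip in N (left out, the last holds). Time passes only in rows, so rows that do not move let the fingers close. It gives the time, the measured TCP pose, the force, the opening and the grip force at its end, in the units of the state.
- arm.get_state(): the state, without advancing time (a new reading comes with each control period).
- arm.snapshot(name): name is "scene" or "top"; returns a dict with "img" (480x640x3 uint8, blue, green, red), "fovy" (degrees; the focal length in pixels is half the picture's height over the tangent of half this angle, whatever the lens; pixels are square), "cx", "cy" (the principal point, pixels), "k1" (the pictures are not rectified: a ray, as slopes to the right and down, at radius r is drawn at 1 + k1 r^2 times it, then the intrinsics apply), "rvec" (rotation vector, rad) and "tvec" (3), from world to camera coordinates, as OpenCV has them. Camera axes: x right, y down, z forward; pixel columns grow to the right and rows downward; lengths in m; the calibration is good to about 2 mm. A picture is of the moment at which its call begins. There is no depth.
- arm.finish_job(): hands the job in; it is judged then, once.
Trained networks look in a picture, given as the dict that the camera call returned (one of the last four; its "shot" number tells which), for a name from the list of things; names that differ only in an ending like _2 or _b are one class to them, and where a whole thing is asked for, a point or a joint stands for the part that bears it (a point fixed in the world has none). Each returns a list of dicts, best first, with "confidence" (0 to 1); they miss things now and then, are a little off and sometimes report something else, mostly with a low value. They report only what shows in the picture. A call takes as long as a camera call.
- arm.find_in(picture, name): "point" ([row, column] in pixels, amid what is visible of it).
The state is a dict: "time_s": time; "joint_pos": joint angles; "joint_velocities": joint speeds; "joint_torque": joint torques, N m; "tool_pos": TCP position; "ee_rot": TCP orientation; "contact_force": force on the tool from outside, world axes, zero at the start; "wrist_torque": the same for the moment, N m; "grip_width": opening from 0.0 (shut) to 1.0 (fully open); "grasp_force": force on a finger pad.
Only numpy, scipy, OpenCV 4.12 (cv2) and the standard library are available. Lean on these libraries where they do the work, as an engineer would, in place of code of your own. Each camera call takes 0.05 s, during which the arm holds its last target. There are 200 camera calls.

## Task

The incense holder's long flat tongue is trapped under a stack of amber bangles. Without touching the bangles, gently slide the holder out between the two short steel posts, pot first, until its tongue is completely past the posts and the bangles stand on the counter behind them, still as one straight, neat stack. Then take the incense stick from its wooden stand and put it into the hole of the holder, right to the bottom, let go of it, and leave everything else where it stands.

Things in the scene. Friction and masses are not known exactly. Their poses are not given: they have to be found in the camera images.
- stop: bangle stop fixed to the granite counter: two upright steel posts, 10 mm in diameter, 26 mm tall, axes 58 mm apart (48 mm clear). Origin on the counter midway between them; y runs from post to post, x points level the way the holder must come out. The bangles stand on its -x side, the pot of the holder on its +x side
- holder: loose cream ceramic incense holder, about 0.35 kg: squat round pot 92 mm wide, 34 mm high (side upright to 22 mm, then slopes in), with a flat tongue 36 mm wide, 8 mm thick along -x, between the posts and under the bangles. Origin on the counter under the pot's centre. 55 to 67 mm of bare tongue between posts and pot leave room to push the pot from behind; it must travel 107 to 119 mm or more
- holder_tail (a point): centre of the free end of the holder's tongue, 4 mm above its underside, 215 mm along the holder's -x axis from the pot's centre; a brown inlay runs along the tongue's top
- holder_hole (a point): centre of the mouth of the blind round hole in the middle of the pot, 34 mm above the counter. The hole is upright, 13 mm in diameter, with a funnel mouth 22 mm wide and 8 mm deep; its bottom lies 26 mm below the mouth, 8 mm above the holder's underside
- bangle0: lowest of five equal amber bangles, rings 72 mm outside, 60 mm inside, 12 mm high, 25 g, loosely stacked; origin: centre of underside. It starts on the tongue, 14 to 24 mm short of the posts. The stack rides on the moving tongue until the posts stop the lowest two, tilts a little as the tongue's end passes under it and settles 8 mm lower on the counter; a fast pull throws the top ones off
- bangle1: second amber bangle from below, same size, origin at the centre of its underside
- bangle2: third amber bangle from below, same size, origin at the centre of its underside
- bangle3: fourth amber bangle from below, same size, origin at the centre of its underside
- bangle4: top amber bangle, same size, origin at the centre of its underside; its top is 68 mm above the counter at the start
- stand: dark wooden block, 70 x 70 x 42 mm, fixed to the counter, with one upright hole 12 mm in diameter and 34 mm deep in which the incense stick stands. Origin at the centre of its underside
- stick: brown rigid incense (dhoop) stick, 10 mm in diameter, 120 mm long, 14 g, standing upright in the stand so that its top is 128 mm above the counter; both ends are flat and alike. Origin at the centre of its lower end, z along the stick
- cone: brass bangle-sizing cone, 80 mm wide at the foot, 140 mm tall, 0.6 kg, standing loose on the counter on the other side from the stand (it may be left or right): leave it alone. Origin at the centre of its underside

How it is judged:
By the outcome, as a careful person would: the job done as asked, in the order asked, and still so for the second after the job is handed in, with the robot touching nothing.
It also fails if it takes over 64 s, if anything falls off the work surface, if the arm or the gripper's body presses on something with over 40 N, if the wrist force passes 120 N, or if a joint passes its speed limit or range.

## Working session

There is one attempt and no reset: what is moved stays moved. The work goes in short steps, Python scripts to look and compute and a tool call to move; the robot and the scene stay as the last step left them, time stands still between calls to the robot, and variables do not carry over. Pictures are saved under pics/ and viewed, at most 10 in all, crops included, and the job is handed in when it is done.

Besides the shell and the picture viewer there is one more tool, called after "Emit:" as a command line: name --argument value ..., lists and objects as JSON in quotes. play_rows: Moves the arm, as the interface text tells. Its arguments: {"type":"object","properties":{"series":{"type":"array","items":{"type":"array","items":{"type":"array","items":{"type":"number"}}}},"squeeze":{"type":"number"}},"required":["series"]}

```bash
ls; mkdir -p pics; cat > h.py <<'E'
import numpy as np, cv2
from bench import arm
def K(p):
    h,w=p["img"].shape[:2]; f=h/2/np.tan(np.radians(p["fovy"])/2)
    return np.array([[f,0,p["cx"]],[0,f,p["cy"]],[0,0,1.]]), np.array([p["k1"],0,0,0.])
def at(p,rc,z):
    "world point at height z seen at pixel [row,col]"
    k,d=K(p); uv=cv2.undistortPoints(np.array([[[rc[1],rc[0]]]],float),k,d)[0,0]
    R=cv2.Rodrigues(np.array(p["rvec"],float))[0]; t=np.array(p["tvec"],float).ravel()
    c=-R.T@t; v=R.T@np.array([uv[0],uv[1],1.]); return c+v*(z-c[2])/v[2]
def px(p,X):
    k,d=K(p); return cv2.projectPoints(np.array(X,float).reshape(-1,1,3),np.array(p["rvec"],float),np.array(p["tvec"],float),k,d)[0].reshape(-1,2)
E
python3 - <<'E'
from h import *
np.set_printoptions(precision=4,suppress=True)
for c in("scene","top"):
    p=arm.snapshot(c); cv2.imwrite(f"pics/{c}0.png",p["img"])
    R=cv2.Rodrigues(np.array(p["rvec"]))[0]; print(c,p["fovy"],p["k1"],-R.T@np.array(p["tvec"]).ravel(),R[2])
    for n,z in dict(stop=.02,holder=.017,holder_tail=.004,holder_hole=.034,bangle0=.014,bangle4=.068,stand=.042,stick=.068,cone=.07).items():
        for r in arm.find_in(p,n)[:2]: print(n,np.round(r["point"]),round(r["confidence"],2),at(p,r["point"],z))
s=arm.get_state(); print(s["tool_pos"],s["ee_rot"],s["contact_force"],s["time_s"])
E
```

```text
pics
scene 50.085724527780535 -0.10854972010001614 [ 1.0822 -0.6449  0.6574] [-0.555   0.6047 -0.5713]
stop [321. 325.] 0.53 [ 0.618 -0.151  0.02 ]
holder_tail [296. 345.] 0.9 [ 0.5908 -0.0629  0.004 ]
holder_hole [294. 349.] 0.74 [ 0.6157 -0.0791  0.034 ]
holder_hole [323. 299.] 0.59 [ 0.5972 -0.195   0.034 ]
bangle0 [318. 292.] 0.94 [ 0.5633 -0.1799  0.014 ]
bangle0 [331. 298.] 0.75 [ 0.5962 -0.1974  0.014 ]
bangle4 [318. 292.] 0.94 [ 0.6069 -0.2189  0.068 ]
bangle4 [331. 298.] 0.75 [ 0.637 -0.235  0.068]
stand [344. 186.] 0.74 [ 0.4965 -0.3619  0.042 ]
stand [181. 403.] 0.36 [0.4448 0.344  0.042 ]
stick [316. 176.] 0.67 [ 0.4508 -0.3448  0.068 ]
cone [180. 403.] 0.93 [0.4713 0.3023 0.07  ]
cone [295. 345.] 0.42 [ 0.6396 -0.1185  0.07  ]
top 43.94430048495244 -0.1237338897225604 [ 0.3938 -0.0169  1.3856] [ 0.076   0.0045 -0.9971]
stop [223. 373.] 0.39 [ 0.5469 -0.1336  0.02  ]
holder [206. 339.] 0.82 [ 0.5892 -0.0568  0.017 ]
holder [193. 399.] 0.3 [ 0.6143 -0.1968  0.017 ]
holder_tail [207. 340.] 0.69 [ 0.5884 -0.0599  0.004 ]
holder_hole [205. 342.] 0.71 [ 0.5887 -0.063   0.034 ]
bangle0 [212. 406.] 0.75 [ 0.5706 -0.214   0.014 ]
bangle0 [207. 340.] 0.33 [ 0.5859 -0.0586  0.014 ]
bangle4 [212. 406.] 0.75 [ 0.5637 -0.2062  0.068 ]
bangle4 [207. 340.] 0.33 [ 0.5783 -0.057   0.068 ]
stand [254. 467.] 0.88 [ 0.4681 -0.3454  0.042 ]
cone [267. 175.] 0.85 [0.4531 0.3143 0.07  ]
[0.1603 0.5261 0.2313] [[-0.9566  0.2914  0.    ]
 [ 0.2914  0.9566  0.    ]
 [-0.      0.     -1.    ]] [ 0.5767 -0.6247  0.3681] 1.0
```

```bash
python3 - <<'E'
import cv2
a=cv2.imread("pics/scene0.png")[240:400,140:400]; b=cv2.imread("pics/top0.png")[150:300,290:510]
cv2.imwrite("pics/c1.png",cv2.resize(a,None,fx=3,fy=3,interpolation=2)); cv2.imwrite("pics/c2.png",cv2.resize(b,None,fx=3.6,fy=3.6,interpolation=2))
E
```

```text
(no output)
```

View pics/c1.png

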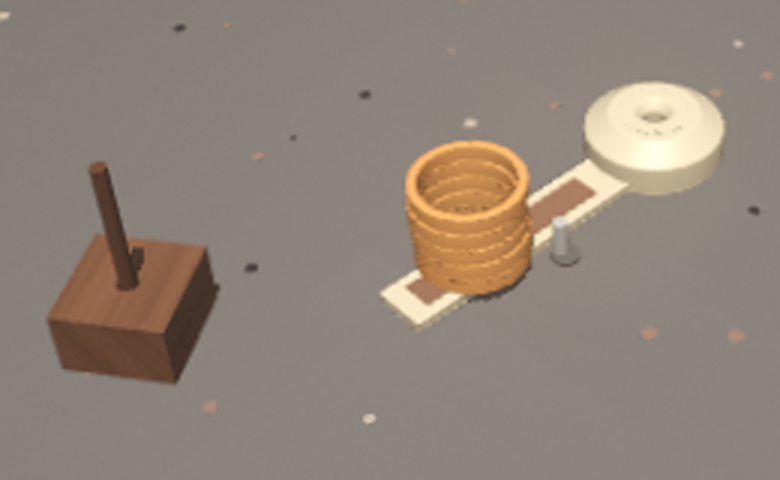

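View pics/c2.png

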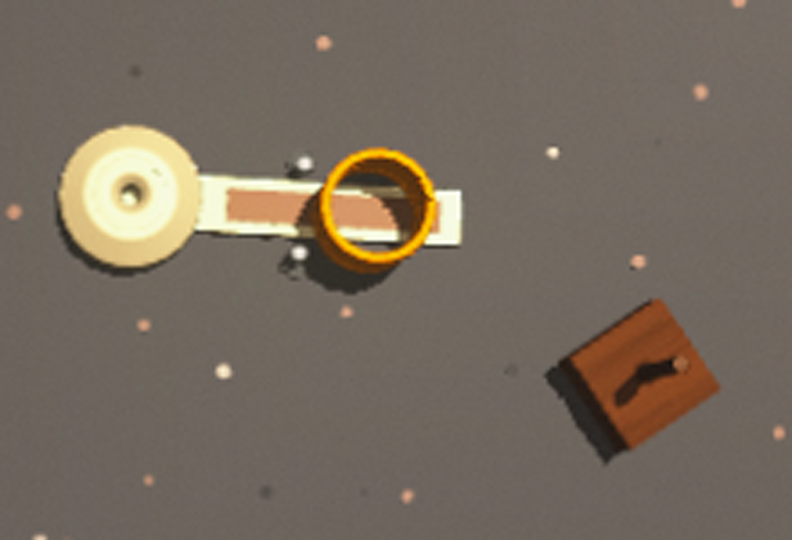

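Scene crop: the stick's top is at (98,168), the hole at (654,112), the near post at (561,220). Top crop: the hole is at (130,193), post tops at (304,163) and (299,253), tail corners at (462,190) and (460,245), stack rim centre at (378,207), stick top at (681,364).

```bash
cat >> h.py <<'E'
def tri(ps,rcs):
    A=[];B=[]
    for p,rc in zip(ps,rcs):
        R=cv2.Rodrigues(np.array(p["rvec"],float))[0]; c=-R.T@np.array(p["tvec"],float).ravel()
        v=at(p,rc,0)-c; v/=np.linalg.norm(v); M=np.eye(3)-np.outer(v,v); A.append(M);B.append(M@c)
    return np.linalg.lstsq(np.vstack(A),np.hstack(B),rcond=None)[0]
E
python3 - <<'E'
from h import *
np.set_printoptions(precision=4,suppress=True)
S=arm.snapshot("scene");T=arm.snapshot("top")
s=lambda x,y:(240+(y+.5)/3-.5,140+(x+.5)/3-.5)
t=lambda x,y:(150+(y+.5)/3.6-.5,290+(x+.5)/3.6-.5)
for n,z,a,b in [("hole",.034,(654,111),(130,193)),("postA(+)",.026,None,(304,163)),("postB",.026,(561,220),(299,253)),
 ("tail1",.008,(380,293),(462,190)),("tail2",.008,(418,320),(460,245)),("rim",.068,(468,182),(378,207)),("sticktop",.128,(98,167),(681,364)),("stickbase",.042,(126,287),None)]:
    print(n,"S",a and at(S,s(*a),z),"T",b and at(T,t(*b),z),"tri",a and b and tri([S,T],[s(*a),t(*b)]))
# pot outline at z=.022 in top by colour
hsv=cv2.cvtColor(T["img"],cv2.COLOR_BGR2HSV)
m=((hsv[...,2]>120)&(hsv[...,0]>15)&(hsv[...,0]<40)).astype(np.uint8); m[:,345:]=0;m[:,:300]=0;m[:180]=0;m[240:]=0
c=max(cv2.findContours(m,0,1)[0],key=cv2.contourArea); (u,v),r=cv2.minEnclosingCircle(c); print("pot",u,v,r,at(T,(v,u),.02))
E
```

```text
hole S [ 0.5949 -0.028   0.034 ] T [ 0.593  -0.0265  0.034 ] tri [ 0.5934 -0.0264  0.0323]
postA(+) S None T [ 0.6107 -0.1387  0.026 ] tri None
postB S [ 0.6119 -0.1384  0.026 ] T [ 0.5527 -0.1335  0.026 ] tri [ 0.5711 -0.1231 -0.0105]
tail1 S [ 0.5591 -0.2406  0.008 ] T [ 0.5934 -0.2427  0.008 ] tri [ 0.5837 -0.2469  0.0302]
tail2 S [ 0.592  -0.2413  0.008 ] T [ 0.5574 -0.24    0.008 ] tri [ 0.5674 -0.2353 -0.0144]
rim S [ 0.5802 -0.1826  0.068 ] T [ 0.5753 -0.18    0.068 ] tri [ 0.5763 -0.18    0.064 ]
sticktop S [ 0.4704 -0.3506  0.128 ] T [ 0.469  -0.3498  0.128 ] tri [ 0.4691 -0.35    0.1269]
stickbase S [ 0.4728 -0.3539  0.042 ] T None tri None
pot 326.03802490234375 203.5976104736328 20.274158477783203 [ 0.5943 -0.0273  0.02  ]
```

Emit:
play_rows --series '[[[0,0,0,0.1239,0.05],[0,0,0,0.1239,0.05],[0,0,0,0.1239,0.05],[0,0,0,0.1239,0.05],[0,0,0,0.1239,0.05],[0,0,0,0.1239,0.05],[0,0,0,0.1239,0.05],[0,0,0,0.1239,0.05],[0,0,0,0.1239,0.05],[0,0,0,0.1239,0.05],[0,0,0,0.1239,0.05]]]'

```text
time_s: 2.02
tool_pos: [0.1603, 0.5261, 0.2313]
ee_rot: [[0.094, 0.996, 0.0], [0.996, -0.094, -0.0], [-0.0, 0.0, -1.0]]
contact_force: [-0.3, 0.1, -0.6]
grip_width: 0.586
grasp_force: 0.0
```

Emit:
play_rows --series '[[[-0.0286,0.024,0,0,0.05],[-0.0286,0.024,0,0,0.05],[-0.0286,0.024,0,0,0.05],[-0.0286,0.024,0,0,0.05],[-0.0286,0.024,0,0,0.05],[-0.0286,0.024,0,0,0.05],[-0.0286,0.024,0,0,0.05],[-0.0286,0.024,0,0,0.05],[-0.0286,0.024,0,0,0.05],[-0.0286,0.024,0,0,0.05],[-0.0286,0.024,0,0,0.05],[-0.0286,0.024,0,0,0.05],[-0.0286,0.024,0,0,0.05],[-0.0286,0.024,0,0,0.05],[-0.0286,0.024,0,0,0.05],[-0.0286,0.024,0,0,0.05],[-0.0286,0.024,0,0,0.05],[-0.0286,0.024,0,0,0.05],[-0.0286,0.024,0,0,0.05],[-0.0286,0.024,0,0,0.05]]]'

```text
time_s: 3.68
tool_pos: [0.589, -0.0876, 0.2313]
ee_rot: [[0.088, 0.996, 0.0], [0.996, -0.088, 0.0], [0.0, 0.0, -1.0]]
contact_force: [0.7, 0.4, 0.4]
grip_width: 0.585
grasp_force: 0.0
```

Emit:
play_rows --series '[[[0,0,0,0,0.05],[0,0,0,0,0.05]]]'

```text
time_s: 3.85
tool_pos: [0.5885, -0.0871, 0.2304]
ee_rot: [[0.09, 0.996, -0.001], [0.996, -0.09, 0.0], [0.0, -0.001, -1.0]]
contact_force: [-0.5, 0.4, 0.6]
grip_width: 0.587
grasp_force: 0.0
```

Emit:
play_rows --series '[[[0,0,0.03,0,0.05],[0,0,0.03,0,0.05],[0,0,0.03,0,0.05],[0,0,0.03,0,0.05],[0,0,0.03,0,0.05],[0,0,0.02,0,0.05],[0,0,0.01,0,0.05],[0,0,0,0,0.05]]]'

```text
time_s: 4.52
tool_pos: [0.5871, -0.0848, 0.0496]
ee_rot: [[0.087, 0.996, -0.003], [0.996, -0.087, 0.001], [0.0, -0.003, -1.0]]
contact_force: [-0.4, -0.5, 0.9]
grip_width: 0.585
grasp_force: 0.0
```

```bash
python3 - <<'E'
from h import *
a=arm.snapshot("scene")["img"][190:330,230:450]; b=arm.snapshot("top")["img"][160:260,290:430]
a=cv2.resize(a,None,fx=2.3,fy=2.3,interpolation=2);b=cv2.resize(b,(290,207),interpolation=2);b=cv2.copyMakeBorder(b,0,a.shape[0]-207,0,0,0)
cv2.imwrite("pics/d.png",np.hstack([a,b])); print(a.shape)
E
```

```text
(322, 506, 3)
```

View pics/d.png

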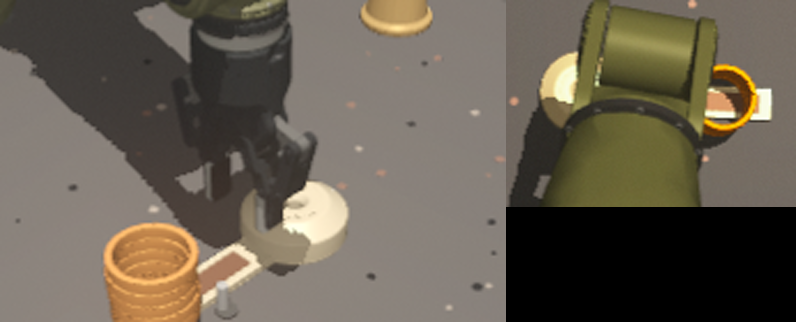

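The gripper straddles the tongue behind the pot. Its near fingertip, at about (265,228), is clear of the pot and of the post at (225,295).

Emit:
play_rows --series '[[[0,0.001,0.015,0,0.05],[0,0.001,0.01,0,0.05],[0,0,0.008,0,0.05],[0,0,0.005,0,0.05],[0,0,0.004,0,0.05],[0,0,0,0,0.05],[0,0,0,0,0.05]]]'

```text
time_s: 5.2
tool_pos: [0.5903, -0.086, 0.0095]
ee_rot: [[0.088, 0.996, 0.0], [0.996, -0.088, -0.0], [-0.0, 0.0, -1.0]]
contact_force: [-0.1, -0.3, 0.0]
grip_width: 0.582
grasp_force: 0.0
```

Emit:
play_rows --series '[[[0,0,0.002,0,0.044],[0,-0.001,0.002,0,0.044],[0,0,0.001,0,0.044],[0.001,0,0,0,0.044],[0.001,0,0,0,0.044],[0.001,0,0,0,0.044],[0.001,0,0,0,0.044],[0.001,0,0,0,0.044],[0.001,0,0,0,0.044],[0.001,0,0,0,0.044],[0.001,0,0,0,0.044]]]'

```text
time_s: 6.12
tool_pos: [0.59, -0.0778, 0.0043]
ee_rot: [[0.088, 0.996, 0.0], [0.996, -0.088, -0.0], [-0.0, 0.0, -1.0]]
contact_force: [0.2, -0.7, 0.2]
grip_width: 0.516
grasp_force: 0.0
```

Emit:
play_rows --series '[[[0.001,0,0,0,0.044],[0.001,0,0,0,0.044],[0.001,0,0,0,0.044],[0.001,0,0,0,0.044],[0.001,0,0,0,0.044],[0.001,0,0,0,0.044],[0.001,0,0,0,0.044],[0.001,0,0,0,0.044],[0.001,0,0,0,0.044],[0.001,0,0,0,0.044]]]'

```text
time_s: 6.95
tool_pos: [0.5909, -0.0679, 0.0043]
ee_rot: [[0.088, 0.996, 0.0], [0.996, -0.088, -0.0], [-0.0, 0.0, -1.0]]
contact_force: [-0.2, -2.8, 0.9]
grip_width: 0.514
grasp_force: 1.1
```

```bash
python3 - <<'E'
from h import *
a=arm.snapshot("scene")["img"][210:340,240:420]; cv2.imwrite("pics/e.png",cv2.resize(a,None,fx=4,fy=4,interpolation=2))
E
```

```text
(no output)
```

View pics/e.png

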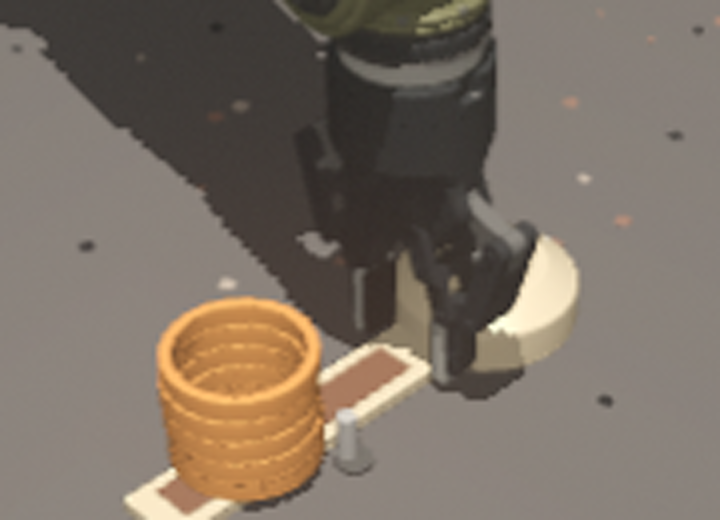

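Both fingers straddle the tongue and touch the pot's back; the stack is upright behind the near post, which is at about (347,440). I'll keep pushing slowly.

Emit:
play_rows --series '[[[0.001,0,0,0,0.044],[0.001,0,0,0,0.044],[0.001,0,0,0,0.044],[0.001,0,0,0,0.044],[0.001,0,0,0,0.044],[0.001,0,0,0,0.044],[0.001,0,0,0,0.044],[0.001,0,0,0,0.044],[0.001,0,0,0,0.044],[0.001,0,0,0,0.044],[0.001,0,0,0,0.044],[0.001,0,0,0,0.044],[0.001,0,0,0,0.044],[0.001,0,0,0,0.044],[0.001,0,0,0,0.044],[0.001,0,0,0,0.044],[0.001,0,0,0,0.044],[0.001,0,0,0,0.044],[0.001,0,0,0,0.044],[0.001,0,0,0,0.044]]]'

```text
time_s: 8.67
tool_pos: [0.5926, -0.048, 0.0043]
ee_rot: [[0.088, 0.996, -0.0], [0.996, -0.088, -0.0], [-0.0, -0.0, -1.0]]
contact_force: [-0.4, -3.0, -0.1]
grip_width: 0.514
grasp_force: 1.5
```

Emit:
play_rows --series '[[[0.001,0,0,0,0.044],[0.001,0,0,0,0.044],[0.001,0,0,0,0.044],[0.001,0,0,0,0.044],[0.001,0,0,0,0.044],[0.001,0,0,0,0.044],[0.001,0,0,0,0.044],[0.001,0,0,0,0.044],[0.001,0,0,0,0.044],[0.001,0,0,0,0.044],[0.001,0,0,0,0.044],[0.001,0,0,0,0.044],[0.001,0,0,0,0.044],[0.001,0,0,0,0.044],[0.001,0,0,0,0.044],[0.001,0,0,0,0.044],[0.001,0,0,0,0.044],[0.001,0,0,0,0.044],[0.001,0,0,0,0.044],[0.001,0,0,0,0.044]]]'

```text
time_s: 10.33
tool_pos: [0.5943, -0.028, 0.0043]
ee_rot: [[0.088, 0.996, -0.0], [0.996, -0.088, -0.0], [-0.0, -0.0, -1.0]]
contact_force: [-0.1, -4.1, -0.2]
grip_width: 0.515
grasp_force: 1.4
```

```bash
python3 - <<'E'
from h import *
a=arm.snapshot("scene")["img"][210:340,240:420]; cv2.imwrite("pics/f.png",cv2.resize(a,None,fx=4,fy=4,interpolation=2))
E
```

```text
(no output)
```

View pics/f.png

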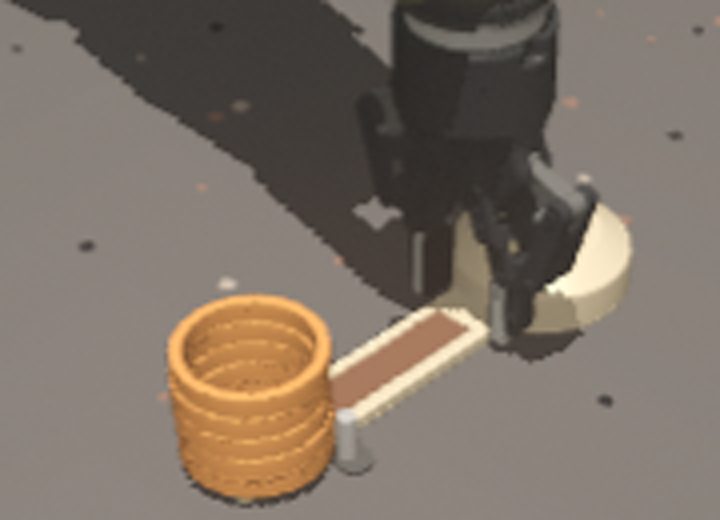

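The stack rests upright against the posts and the tongue is sliding out beneath it. I'll slow down for the drop.

Emit:
play_rows --series '[[[0.0008,0,0,0,0.044],[0.0008,0,0,0,0.044],[0.0008,0,0,0,0.044],[0.0008,0,0,0,0.044],[0.0008,0,0,0,0.044],[0.0008,0,0,0,0.044],[0.0008,0,0,0,0.044],[0.0008,0,0,0,0.044],[0.0008,0,0,0,0.044],[0.0008,0,0,0,0.044],[0.0008,0,0,0,0.044],[0.0008,0,0,0,0.044],[0.0008,0,0,0,0.044],[0.0008,0,0,0,0.044],[0.0008,0,0,0,0.044],[0.0008,0,0,0,0.044],[0.0008,0,0,0,0.044],[0.0008,0,0,0,0.044],[0.0008,0,0,0,0.044],[0.0008,0,0,0,0.044]]]'

```text
time_s: 12.05
tool_pos: [0.5958, -0.0121, 0.0043]
ee_rot: [[0.088, 0.996, -0.0], [0.996, -0.088, -0.0], [-0.0, -0.0, -1.0]]
contact_force: [-0.7, -2.7, 0.7]
grip_width: 0.513
grasp_force: 1.2
```

Emit:
play_rows --series '[[[0.0006,0,0,0,0.044],[0.0006,0,0,0,0.044],[0.0006,0,0,0,0.044],[0.0006,0,0,0,0.044],[0.0006,0,0,0,0.044],[0.0006,0,0,0,0.044],[0.0006,0,0,0,0.044],[0.0006,0,0,0,0.044],[0.0006,0,0,0,0.044],[0.0006,0,0,0,0.044],[0.0006,0,0,0,0.044],[0.0006,0,0,0,0.044],[0.0006,0,0,0,0.044],[0.0006,0,0,0,0.044],[0.0006,0,0,0,0.044],[0.0006,0,0,0,0.044],[0.0006,0,0,0,0.044],[0.0006,0,0,0,0.044],[0.0006,0,0,0,0.044],[0.0006,0,0,0,0.044]]]'

```text
time_s: 13.72
tool_pos: [0.5968, -0.0002, 0.0043]
ee_rot: [[0.088, 0.996, -0.0], [0.996, -0.088, 0.0], [0.0, -0.0, -1.0]]
contact_force: [-1.2, -3.2, 0.4]
grip_width: 0.514
grasp_force: 1.2
```

Emit:
play_rows --series '[[[0.0006,0,0,0,0.044],[0.0006,0,0,0,0.044],[0.0006,0,0,0,0.044],[0.0006,0,0,0,0.044],[0.0006,0,0,0,0.044],[0.0006,0,0,0,0.044],[0.0006,0,0,0,0.044],[0.0006,0,0,0,0.044],[0.0006,0,0,0,0.044],[0.0006,0,0,0,0.044],[0.0006,0,0,0,0.044],[0.0006,0,0,0,0.044],[0.0006,0,0,0,0.044],[0.0006,0,0,0,0.044],[0.0006,0,0,0,0.044],[0.0006,0,0,0,0.044],[0.0006,0,0,0,0.044],[0.0006,0,0,0,0.044],[0.0006,0,0,0,0.044],[0.0006,0,0,0,0.044]]]'

```text
time_s: 15.38
tool_pos: [0.5979, 0.0118, 0.0043]
ee_rot: [[0.088, 0.996, -0.0], [0.996, -0.088, 0.0], [0.0, -0.0, -1.0]]
contact_force: [-0.4, -2.4, 0.0]
grip_width: 0.518
grasp_force: 1.2
```

Emit:
play_rows --series '[[[0.0006,0,0,0,0.044],[0.0006,0,0,0,0.044],[0.0006,0,0,0,0.044],[0.0006,0,0,0,0.044],[0.0006,0,0,0,0.044],[0.0006,0,0,0,0.044],[0.0006,0,0,0,0.044],[0.0006,0,0,0,0.044],[0.0006,0,0,0,0.044],[0.0006,0,0,0,0.044],[0.0006,0,0,0,0.044],[0.0006,0,0,0,0.044],[0.0006,0,0,0,0.044],[0.0006,0,0,0,0.044],[0.0006,0,0,0,0.044],[0.0006,0,0,0,0.044],[0.0006,0,0,0,0.044],[0.0006,0,0,0,0.044],[0.0006,0,0,0,0.044],[0.0006,0,0,0,0.044]]]'

```text
time_s: 17.05
tool_pos: [0.5989, 0.0237, 0.0043]
ee_rot: [[0.088, 0.996, -0.0], [0.996, -0.088, -0.0], [-0.0, -0.0, -1.0]]
contact_force: [-0.4, -3.3, 0.5]
grip_width: 0.514
grasp_force: 1.2
```

```bash
python3 - <<'E'
from h import *
a=arm.snapshot("scene")["img"][200:330,240:430]; cv2.imwrite("pics/g.png",cv2.resize(a,None,fx=4,fy=4,interpolation=2))
E
```

```text
(no output)
```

View pics/g.png

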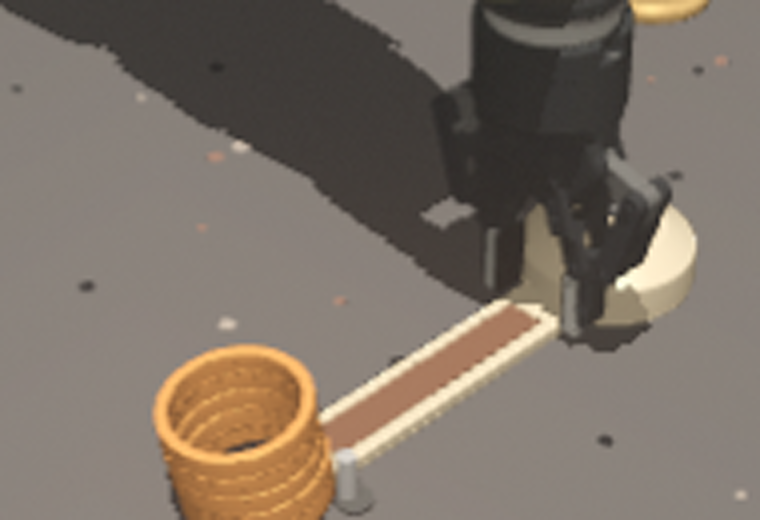

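The stack is tilted slightly, as expected, and still together. The last ~20 mm go at the same pace.

Emit:
play_rows --series '[[[0.0006,0,0,0,0.044],[0.0006,0,0,0,0.044],[0.0006,0,0,0,0.044],[0.0006,0,0,0,0.044],[0.0006,0,0,0,0.044],[0.0006,0,0,0,0.044],[0.0006,0,0,0,0.044],[0.0006,0,0,0,0.044],[0.0006,0,0,0,0.044],[0.0006,0,0,0,0.044],[0.0006,0,0,0,0.044],[0.0006,0,0,0,0.044],[0.0006,0,0,0,0.044],[0.0006,0,0,0,0.044],[0.0006,0,0,0,0.044],[0.0006,0,0,0,0.044],[0.0006,0,0,0,0.044],[0.0006,0,0,0,0.044],[0.0006,0,0,0,0.044],[0.0006,0,0,0,0.044]]]'

```text
time_s: 18.77
tool_pos: [0.6, 0.0357, 0.0043]
ee_rot: [[0.088, 0.996, -0.0], [0.996, -0.088, 0.0], [0.0, -0.0, -1.0]]
contact_force: [0.6, -2.6, 0.0]
grip_width: 0.517
grasp_force: 0.9
```

Emit:
play_rows --series '[[[0.0006,0,0,0,0.044],[0.0006,0,0,0,0.044],[0.0006,0,0,0,0.044],[0.0006,0,0,0,0.044],[0.0006,0,0,0,0.044],[0.0006,0,0,0,0.044],[0.0006,0,0,0,0.044],[0.0006,0,0,0,0.044],[0.0006,0,0,0,0.044],[0.0006,0,0,0,0.044],[0.0006,0,0,0,0.044],[0.0006,0,0,0,0.044],[0.0006,0,0,0,0.044],[0.0006,0,0,0,0.044],[0.0006,0,0,0,0.044],[0.0006,0,0,0,0.044]]]'

```text
time_s: 20.1
tool_pos: [0.6008, 0.0452, 0.0043]
ee_rot: [[0.088, 0.996, -0.0], [0.996, -0.088, -0.0], [-0.0, 0.0, -1.0]]
contact_force: [0.4, -2.6, 0.5]
grip_width: 0.519
grasp_force: 0.9
```

```bash
python3 - <<'E'
from h import *
a=arm.snapshot("scene")["img"][200:330,240:430]; cv2.imwrite("pics/i.png",cv2.resize(a,None,fx=4,fy=4,interpolation=2))
E
```

```text
(no output)
```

View pics/i.png

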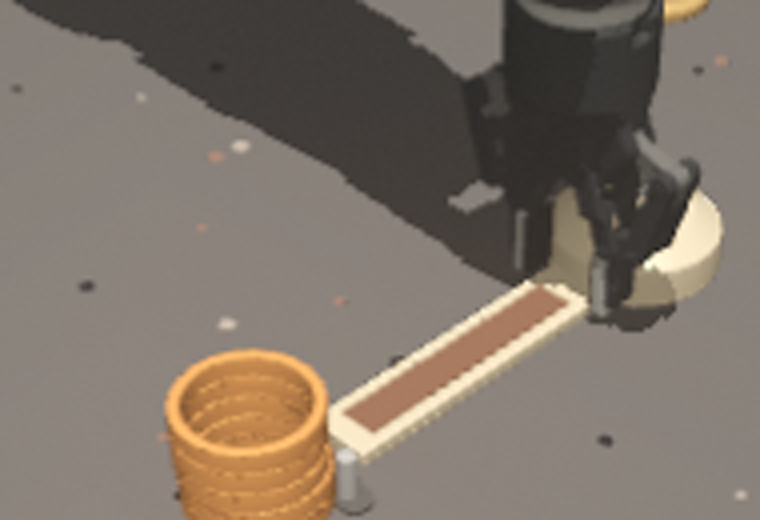

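```bash
python3 - <<'E'
from h import *
S=arm.snapshot("scene")
m=np.array([.582,-.136]);x=np.array([.088,.996])
for c in [(363,450),(330,408),(344,412),(377,432)]:
    P=at(S,(200+(c[1]+.5)/4-.5,240+(c[0]+.5)/4-.5),.008); print(P,(P[:2]-m)@x)
c=(346,456);P=at(S,(200+c[1]/4,240+c[0]/4),.026);print(P,(P[:2]-m)@x)
E
```

```text
[ 0.60221209 -0.11767899  0.008     ] 0.020026394684313963
[ 0.5705703  -0.10555491  0.008     ] 0.029317498719824215
[ 0.57761901 -0.10340094  0.008     ] 0.03208313981231776
[ 0.59899628 -0.10401965  0.008     ] 0.03334810364587617
[ 0.61346084 -0.14055968  0.026     ] -0.0017728864300249653
```

Tongue end is ≈18 mm past the posts. Back off, rise, and go above the stick.

Emit:
play_rows --series '[[[-0.003,0,0,0,0.05],[-0.003,0,0,0,0.05],[0,0,0,0,0.05],[0,0,-0.01,0,0.05],[0,0,-0.02,0,0.05],[0,0,-0.032,0,0.05],[0,0,-0.032,0,0.05],[0,0,-0.032,0,0.05],[0,0,-0.032,0,0.05],[0,0,-0.032,0,0.05]]]'

```text
time_s: 21.03
tool_pos: [0.6, 0.0393, 0.1969]
ee_rot: [[0.088, 0.996, 0.001], [0.996, -0.088, 0.0], [0.0, 0.001, -1.0]]
contact_force: [-0.2, 0.1, 0.4]
grip_width: 0.587
grasp_force: 0.0
```

Emit:
play_rows --series '[[[-0.0333,-0.008,0,0,0.05],[-0.0333,-0.008,0,0,0.05],[-0.0333,-0.008,0,0,0.05],[-0.0333,-0.008,0,0,0.05],[-0.0333,-0.008,0,0,0.05],[-0.0333,-0.008,0,0,0.05],[-0.0333,-0.008,0,0,0.05],[-0.0333,-0.008,0,0,0.05],[-0.0333,-0.008,0,0,0.05],[-0.0333,-0.008,0,0,0.05],[-0.0333,-0.008,0,0,0.05],[-0.0333,-0.008,0,0,0.05],[0,0,0,0,0.05],[0,0,0,0,0.05]]]'

```text
time_s: 22.2
tool_pos: [0.4688, -0.3516, 0.1948]
ee_rot: [[0.09, 0.996, 0.0], [0.996, -0.09, -0.0], [-0.0, 0.0, -1.0]]
contact_force: [0.4, -0.3, -0.6]
grip_width: 0.585
grasp_force: 0.0
```

```bash
python3 - <<'E'
from h import *
np.set_printoptions(precision=4,suppress=True)
S=arm.snapshot("scene");T=arm.snapshot("top")
for p,nm in((S,"S"),(T,"T")):
    for n in("holder_hole","holder_tail"):
        for r in arm.find_in(p,n)[:2]: print(nm,n,np.round(r["point"],1),round(r["confidence"],2),at(p,r["point"],.034))
a=cv2.resize(S["img"][190:340,150:450],None,fx=2.6,fy=2.6,interpolation=2)
b=cv2.resize(T["img"][160:250,270:430],None,fx=2.25,fy=2.25,interpolation=2)
c=cv2.resize(T["img"][180:230,270:330],None,fx=7,fy=7,interpolation=2)
h=max(b.shape[0],c.shape[0]);P=lambda i:cv2.copyMakeBorder(i,0,h-i.shape[0],0,0,0)
d=np.hstack([P(b),P(c)]); d=cv2.copyMakeBorder(d,0,0,0,max(0,a.shape[1]-d.shape[1]),0)[:,:a.shape[1]]
cv2.imwrite("pics/j.png",np.vstack([a,d])[:600]); print(a.shape,b.shape,arm.get_state()["tool_pos"])
E
```

```text
S holder_hole [272.9 382.7] 0.63 [0.6252 0.0127 0.034 ]
S holder_tail [273.9 380.9] 0.64 [0.6244 0.0079 0.034 ]
T holder_hole [202.4 291.8] 0.92 [0.5971 0.0513 0.034 ]
T holder_tail [203.2 289.5] 0.91 [0.5954 0.0566 0.034 ]
(390, 780, 3) (202, 360, 3) [ 0.47   -0.3495  0.1946]
```

View pics/j.png

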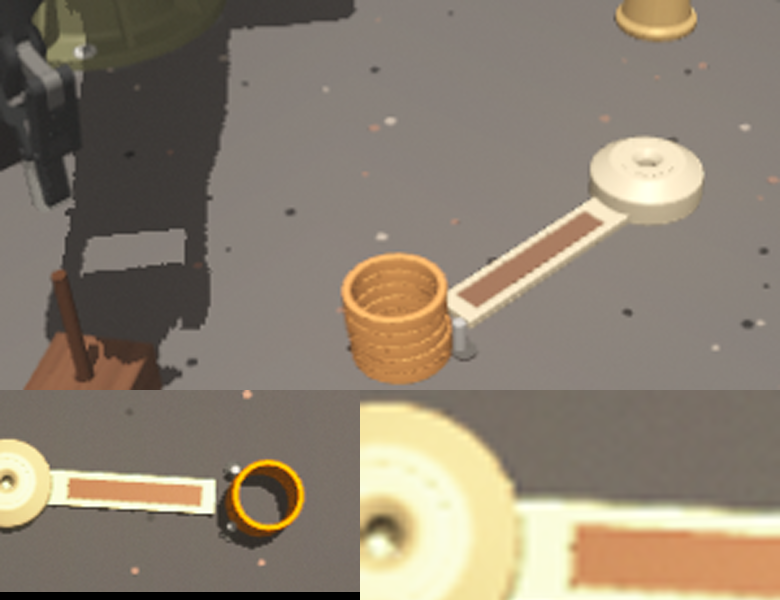

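The stack stands straight on the counter behind the posts with the tongue past them; the hole is near (647,160) in the scene panel and (383,538) in the top close-up.

```bash
python3 - <<'E'
from h import *
np.set_printoptions(precision=4,suppress=True)
S=arm.snapshot("scene");T=arm.snapshot("top")
t=(180+148.5/7-.5,270+23.5/7-.5); s=(190+160.5/2.6-.5,150+647.5/2.6-.5)
print("top",at(T,t,.034),"scene",at(S,s,.034),"tri",tri([S,T],[s,t]))
hsv=cv2.cvtColor(T["img"],cv2.COLOR_BGR2HSV)
m=((hsv[...,2]>120)&(hsv[...,0]>15)&(hsv[...,0]<40)).astype(np.uint8); m[:,293:]=0;m[:,:245]=0;m[:170]=0;m[235:]=0
c=max(cv2.findContours(m,0,1)[0],key=cv2.contourArea); (u,v),r=cv2.minEnclosingCircle(c); print("pot",u,v,r,at(T,(v,u),.02))
print(T["img"][196:207,266:281].sum(2))
# tail edge, rectified check
for q in [(215.5,480-390),(214.5,515-390)]:
    print(at(T,(160+q[1]/2.25-.5,270+q[0]/2.25-.5),.008))
E
```

```text
top [0.6023 0.0947 0.034 ] scene [0.607  0.0926 0.034 ] tri [0.6037 0.0957 0.0306]
pot 273.74676513671875 199.66883850097656 21.405088424682617 [0.6068 0.0938 0.02  ]
[[718 719 690 628 577 552 534 525 522 550 625 688 713 717 726]
 [723 707 644 591 560 519 478 459 474 492 547 644 701 717 724]
 [719 688 616 590 532 359 216 215 302 430 501 587 679 715 723]
 [712 666 615 576 433 226 244 264 246 341 488 569 666 712 720]
 [713 663 623 551 335 365 470 431 341 344 442 567 669 713 719]
 [714 674 627 566 444 645 729 664 414 379 482 587 674 714 722]
 [714 687 640 617 579 659 730 714 626 475 557 623 687 716 722]
 [721 711 665 630 588 612 695 668 602 607 602 663 706 716 721]
 [716 716 700 663 638 628 623 608 601 620 663 701 716 718 725]
 [713 715 717 704 677 655 639 641 654 680 703 714 716 723 723]
 [706 711 714 718 718 708 704 706 710 715 714 718 719 726 719]]
[ 0.6033 -0.1194  0.008 ]
[ 0.5667 -0.1171  0.008 ]
```

Emit:
play_rows --series '[[[0,0,0.03,0,0.05],[0,0,0.03,0,0.05],[0,0,0.03,0,0.05],[0,0,0.02,0,0.05],[0,0,0.01,0,0.05],[0,0,0.003,0,0.05],[0,0,0,0,0.05],[0,0,0,0,0.05],[0,0,0,0,0.05]]]'

```text
time_s: 23.35
tool_pos: [0.4702, -0.3509, 0.0728]
ee_rot: [[0.088, 0.996, 0.002], [0.996, -0.088, -0.002], [-0.001, 0.002, -1.0]]
contact_force: [-0.3, -0.2, 0.8]
grip_width: 0.586
grasp_force: 0.0
```

Emit:
play_rows --series '[[[0,0,0,0,0.03],[0,0,0,0,0.02],[0,0,0,0,0.015],[0,0,0,0,0.01],[0,0,0,0,0.004],[0,0,0,0,0.004],[0,0,0,0,0.004],[0,0,0,0,0.004],[0,0,0,0,0.004],[0,0,0,0,0.004]]]' --squeeze 30

```text
time_s: 24.18
tool_pos: [0.4698, -0.3505, 0.0716]
ee_rot: [[0.088, 0.996, 0.001], [0.996, -0.088, -0.0], [-0.0, 0.001, -1.0]]
contact_force: [1.2, -0.8, 6.2]
grip_width: 0.108
grasp_force: 29.4
```

Emit:
play_rows --series '[[[0,0,-0.004,0,0.004],[0,0,-0.008,0,0.004],[0,0,-0.012,0,0.004],[0,0,-0.016,0,0.004],[0,0,-0.02,0,0.004],[0,0,-0.02,0,0.004],[0,0,-0.02,0,0.004],[0,0,0,0,0.004]]]'

```text
time_s: 24.85
tool_pos: [0.4705, -0.3513, 0.1764]
ee_rot: [[0.088, 0.996, 0.005], [0.996, -0.088, -0.004], [-0.004, 0.005, -1.0]]
contact_force: [0.5, -0.1, 1.5]
grip_width: 0.104
grasp_force: 29.3
```

Emit:
play_rows --series '[[[0.01,0.002,0,0,0.004],[0.02,0.004,0,0,0.004],[0.03,0.0062,0,0,0.004],[0.03,0.0062,0,0,0.004],[0.03,0.0062,0,0,0.004],[0.03,0.0062,0,0,0.004],[0.03,0.0062,0,0,0.004],[0.03,0.0062,0,0,0.004],[0.03,0.0062,0,0,0.004],[0.03,0.0062,0,0,0.004],[0.03,0.0062,0,0,0.004],[0.03,0.0062,0,0,0.004],[0.03,0.0062,0,0,0.004],[0.03,0.0062,0,0,0.004],[0.03,0.0062,0,0,0.004],[0.024,0.005,0,0,0.004],[0.012,0.0035,0,0,0.004],[0,0,0,0,0.004],[0,0,0,0,0.004],[0,0,0,0,0.004]]]'

```text
time_s: 26.52
tool_pos: [0.6039, 0.0946, 0.1709]
ee_rot: [[0.088, 0.996, -0.001], [0.996, -0.088, -0.0], [-0.0, -0.001, -1.0]]
contact_force: [0.8, -0.1, -0.0]
grip_width: 0.107
grasp_force: 29.3
```

```bash
python3 - <<'E'
from h import *
S=arm.snapshot("scene");s=arm.get_state();print(s["tool_pos"],s["grip_width"])
R=np.array(s["ee_rot"]);
X=[.6042,.0955,.034]; print("hole pred",px(S,X)-[340,180])
print("stick bottom pred",px(S,[s["tool_pos"][0],s["tool_pos"][1],s["tool_pos"][2]-.0636])-[340,180])
cv2.imwrite("pics/k.png",cv2.resize(S["img"][180:290,340:460],None,fx=5,fy=5,interpolation=2))
E
```

```text
[0.60400801 0.09441018 0.17111194] 0.10285861701104418
hole pred [[58.25626307 70.1075335 ]]
stick bottom pred [[59.88298459 40.42517838]]
```

View pics/k.png

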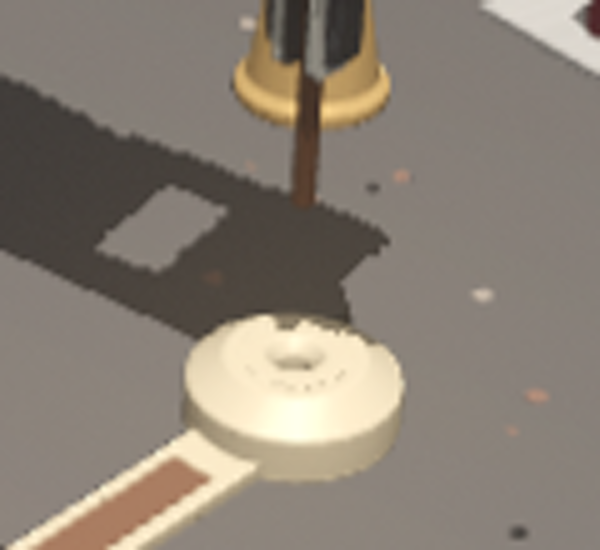

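The stick hangs above the hole with its end at about (303,202), and the hole is at (296,355), within a couple of mm of the prediction. Lowering it now.

Emit:
play_rows --series '[[[0.001,0.001,0.015,0,0.004],[0,0,0.02,0,0.004],[0,0,0.015,0,0.004],[0,0,0.01,0,0.004],[0,0,0.005,0,0.004],[0,0,0.004,0,0.004],[0,0,0.004,0,0.004],[0,0,0.004,0,0.004],[0,0,0,0,0.004]]]'

```text
time_s: 27.32
tool_pos: [0.6053, 0.0963, 0.094]
ee_rot: [[0.088, 0.996, -0.0], [0.996, -0.088, -0.0], [-0.0, -0.0, -1.0]]
contact_force: [0.1, 0.2, 0.5]
grip_width: 0.104
grasp_force: 29.3
```

Emit:
play_rows --series '[[[0,0,0.002,0,0.004],[0,0,0.002,0,0.004],[0,0,0.002,0,0.004],[0,0,0.002,0,0.004],[0,0,0,0,0.004]]]'

```text
time_s: 27.73
tool_pos: [0.6053, 0.0963, 0.0859]
ee_rot: [[0.088, 0.996, -0.001], [0.996, -0.088, -0.0], [-0.0, -0.0, -1.0]]
contact_force: [-0.6, -0.3, -0.7]
grip_width: 0.106
grasp_force: 29.3
```

Emit:
play_rows --series '[[[0,0,0.002,0,0.004],[0,0,0.002,0,0.004],[0,0,0.002,0,0.004],[0,0,0.002,0,0.004],[0,0,0.002,0,0.004],[0,0,0.001,0,0.004],[0,0,0.001,0,0.004],[0,0,0,0,0.004]]]'

```text
time_s: 28.4
tool_pos: [0.6054, 0.0963, 0.074]
ee_rot: [[0.088, 0.996, -0.0], [0.996, -0.088, -0.0], [-0.0, -0.0, -1.0]]
contact_force: [0.2, -1.0, -1.6]
grip_width: 0.108
grasp_force: 29.3
```

Emit:
play_rows --series '[[[0,0,0.001,0,0.004],[0,0,0.001,0,0.004],[0,0,0,0,0.004]]]'

```text
time_s: 28.65
tool_pos: [0.6054, 0.0963, 0.0721]
ee_rot: [[0.088, 0.996, -0.0], [0.996, -0.088, -0.0], [-0.0, -0.0, -1.0]]
contact_force: [0.2, -0.9, -0.3]
grip_width: 0.103
grasp_force: 29.3
```

Emit:
play_rows --series '[[[0,0,0.001,0,0.004],[0,0,0.001,0,0.004],[0,0,0,0,0.004],[0,0,0,0,0.004]]]'

```text
time_s: 28.98
tool_pos: [0.6059, 0.0964, 0.0715]
ee_rot: [[0.088, 0.996, 0.002], [0.996, -0.088, 0.0], [0.0, 0.002, -1.0]]
contact_force: [-2.0, -2.2, 10.4]
grip_width: 0.106
grasp_force: 30.5
```

Bottomed (10 N). Relieve and release, then rise clear.

Emit:
play_rows --series '[[[0,0,-0.001,0,0.004],[0,0,0,0,0.009],[0,0,0,0,0.011],[0,0,0,0,0.013],[0,0,0,0,0.016],[0,0,0,0,0.02],[0,0,0,0,0.03],[0,0,0,0,0.04],[0,0,0,0,0.05],[0,0,0,0,0.05],[0,0,0,0,0.05]]]'

```text
time_s: 29.9
tool_pos: [0.6054, 0.0964, 0.0713]
ee_rot: [[0.088, 0.996, -0.0], [0.996, -0.088, 0.0], [0.0, -0.0, -1.0]]
contact_force: [-0.1, -0.9, 0.3]
grip_width: 0.588
grasp_force: 0.0
```

Emit:
play_rows --series '[[[0,0,-0.01,0,0.05],[0,0,-0.02,0,0.05],[0,0,-0.03,0,0.05],[0,0,-0.03,0,0.05],[0,0,-0.03,0,0.05],[0,0,-0.03,0,0.05],[0,-0.03,0,0,0.05],[0,-0.04,0,0,0.05],[0,-0.04,0,0,0.05],[0,-0.04,0,0,0.05],[0,-0.03,0,0,0.05],[0,0,0,0,0.05],[0,0,0,0,0.05]]]'

```text
time_s: 30.98
tool_pos: [0.4257, 0.1124, 0.2227]
ee_rot: [[0.087, 0.996, 0.002], [0.996, -0.087, 0.0], [0.001, 0.002, -1.0]]
contact_force: [0.9, -0.6, 0.5]
grip_width: 0.587
grasp_force: 0.0
```

```bash
python3 - <<'E'
from h import *
S=arm.snapshot("scene");T=arm.snapshot("top")
for X in([.6053,.096,.128],[.6053,.096,.034]): print(px(S,X),px(T,X))
a=cv2.resize(S["img"][180:340,270:450],None,fx=2.9,fy=2.9,interpolation=2);b=cv2.resize(T["img"][160:250,255:355],None,fx=2.6,fy=2.6,interpolation=2)
cv2.imwrite("pics/l.png",np.hstack([a,cv2.copyMakeBorder(b,0,a.shape[0]-b.shape[0],0,0,0)])[:600,:800]);print(a.shape,b.shape)
E
```

```text
[[401.45793428 211.55962717]] [[268.49264776 192.72265527]]
[[398.82795545 250.19570724]] [[272.27939259 199.41794059]]
(464, 522, 3) (234, 260, 3)
```

View pics/l.png

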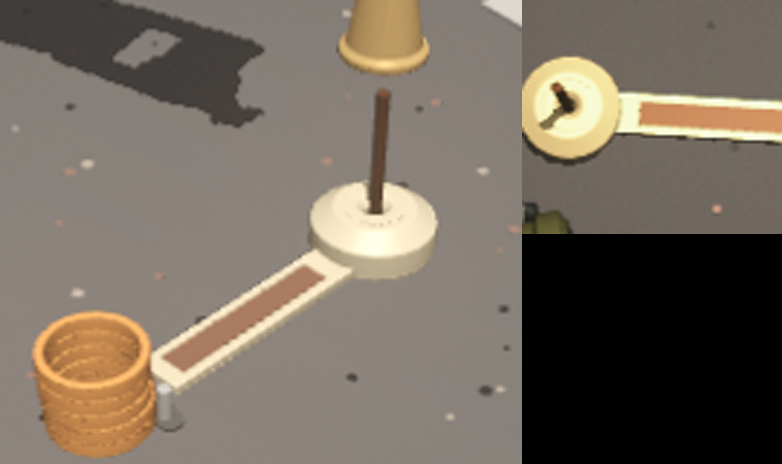

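The stick's top is at about (382,92), which matches the predicted 128 mm height, so it is seated on the bottom. The stack is neat and the tongue is clear of the posts.

```bash
python3 -c "
from bench import arm
print(arm.finish_job())"
```

```text
the job is handed in; nothing more can be done
None
```

The job is handed in at about 31 s: the holder's tongue is about 17 mm past the posts, the bangles stand as one neat stack behind them, and the incense stick is released at the bottom of the holder's hole; no verdict came back.

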